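Lock the yellow cap onto the tea mill

ROBOT

A 6-joint arm with a two-finger parallel gripper is mounted at the origin on the work surface. World frame = base frame: x ahead of the robot, y to its left, z up, the work surface at z = 0. Lengths are in m, angles in rad, forces in N, time in s.
With the tool pointing down it reaches from about 0.425 to 0.95 m from the base axis. Payload 3.5 kg.
Tool frame: the origin (TCP) lies between the finger pads; the fingertips stand 25 mm ahead of it and the grasp point (between the pads) lies 6 mm ahead of it (ctrl.finger_overhang is the distance from the TCP to the fingertips, in m); x points along the fingers, y is the direction in which the jaws open and shut, and the axes are right-handed (so a half turn about x gives the same grasp; the last joint's range is limited). The gripper opens to 85 mm and grips with 20 to 120 N. Pads are 22 mm wide; open, the fingers measure 114 mm over their backs; the gripper's body (76 mm by 85 mm) begins 54 mm behind the grasp point. The pads swing forward as they close: fully open they stand 13 mm farther back than shut.
Start: joints at [1.017, 0.286, 1.577, -0, 1.279, -0.15], TCP at [0.265, 0.621, 0.256] pointing down, gripper open.
Joint ranges: [-2.77, 2.77], [-0.9, 2.22], [0.21, 2.48], [-1.53, 4.67], [0.24, 2.81], [-2.84, 2.84]. Speed limits (rad/s): [2.79, 2.79, 3.14, 3.14, 3.14, 3.14].

INTERFACE

Orientations are given as a unit quaternion [x, y, z, w].
In Python, from plant import ctrl gives the robot as it stands.
- The arm moves only by the tool play_rows, never from a script. Its argument "targets" is a list of rows, each an object with "delta_pos": the shift along the world's x, y, z normalised to -1 to 1, where 1 is 1000 mm, a list of three; "delta_rot": the turn, a rotation vector about the world's x, y, z normalised to -1 to 1, where 1 is pi rad, a list of three; "claw": the finger opening in mm, from 0 to 85.4. In form: [{"delta_pos": [tx, ty, tz], "delta_rot": [wx, wy, wz], "claw": claw}, ...]. A call has 1 to 20 rows; each row is the pose to reach, as a shift and turn from the pose measured when the call began, turning the shorter way round; what a row does not reach only later rows make up. A row lasts 1/12 s, in which the tool goes at most 41.7 mm and 7.16 degrees, less where a joint would pass 70% of its speed; a pose out of reach is approached as far as the arm can. A call with a number of a shift or a turn outside -1 to 1 is refused whole. A call with a gripper value outside its range is refused whole. The fingers move at their own pace and stop on an object; "newtons" is the grip in N (left out, the last holds). Time passes only in rows, so rows that repeat a pose let the fingers close. It gives the time, the measured TCP pose, the force and the opening at its end, in the units of the state.
- ctrl.get_state(): the state, without advancing time (a new reading comes with each control period).
- ctrl.read_camera(name): name is "scene" or "top" or "wrist"; returns the picture (384x512x3 uint8, blue, green, red); there is no depth.
- ctrl.calibration(name): a dict with "fx", "fy", "cx", "cy" (pixels), "k1" (the pictures are not rectified: a ray, as slopes to the right and down, at radius r is drawn at 1 + k1 r^2 times it, then the intrinsics apply), "camera_from_world" (4x4, takes a point from world to camera coordinates). Camera axes: x right, y down, z forward; pixel columns grow to the right and rows downward; lengths in m; the calibration is good to about 2 mm. A picture is of the moment at which its call begins: read the wrist's pose just before it. calibration takes no time and is no camera call; for the wrist camera it gives the pose at the moment of the call.
- ctrl.sign_off(): hands the job in, once; it reports no verdict.
The state is a dict: "time": time; "qpos": joint angles; "dq": joint speeds; "joint_efforts": joint torques, N m; "eef_pos": TCP position; "tcp_rot": TCP orientation; "contact_force": force on the tool from outside, world axes, zero at the start; "wrist_torque": the same for the moment, N m; "opening": opening from 0.0 (shut) to 1.0 (fully open).
Only numpy, scipy, OpenCV 4.12 (cv2) and the standard library are available. Lean on these libraries where they do the work, as an engineer would, in place of code of your own. Each camera call takes 0.05 s, during which the arm holds its last target. There are 200 camera calls.

TASK

Close the white tea mill with its own cap, the one with the yellow handle: set it on the black seal in the middle of the mill's top with its two ears in the gaps between the yellow claws, then turn it clockwise (seen from above) until both ears are fully home under the claws and the cap is held down tight on the seal, and let go. Leave the red-handled spare cap where it lies.

Things in the scene. Friction and masses are not known exactly. Their poses are not given: they have to be found in the camera images.
- cap_grip (a point): Cap, YELLOW bar handle (72 x 18 mm, 20 to 55 mm above the cap's underside; grip across the 18) on a disc 72 mm wide, 20 thick. In line with the handle two steel ears, 20 mm wide, 8 thick, level with the underside, reach 64 mm from the axis. 0.22 kg. Point: on the axis, 38 mm above the underside. x along handle and ears, y across, z up; a half turn leaves it the same.
- throat (a point): Deck centre of the fixed white mill: flat top 184 mm wide, 140 mm above the table; z up. Claws on its +x and -x sides: roofs 46 to 84 mm out, 50 mm wide, tops 25 mm above the deck, undersides ramping from 17 mm at the entry to 11.5. Locked: cap's x along this x, either way; stop 4 deg beyond. Set the cap down turned 60 to 120 deg anticlockwise of that; 10 mm free all round.
- seal (a joint): Travel of the black sprung seal (68 mm wide, on throat, 6 mm above the deck when free), m: 0 free, 0.005 bottomed. 4 N starts it, 9 N bottoms it; the cap's weight does not. Cap resting on it: cap_grip 44 mm above the deck; the ramps draw the cap 2.5 mm lower (41.5 mm, joint 0.0025), so let the hand follow down or press the cap down before turning.
- spare_grip (a point): Spare cap, same shape and size but with a RED handle; leave it alone. Point and axes as for cap_grip. Both caps lie upright on the table.
Things that resemble listed ones, but are neither listed nor needed, are in the scene too. Leave any blue or pink look-alike of the part that bears cap_grip alone.

How it is judged:
By the outcome, as a careful person would: the job done as asked, in the order asked, and still so for the second after the job is handed in, with the robot touching nothing.
It also fails if it takes over 40 s, if anything falls off the work surface, if the arm or the gripper's body presses on something with over 40 N, if the wrist force passes 120 N, or if a joint passes its speed limit or range.

## Working session

There is one attempt and no reset: what is moved stays moved. The work goes in short steps, Python scripts to look and compute and a tool call to move; the robot and the scene stay as the last step left them, time stands still between calls to the robot, and variables do not carry over. Pictures are saved under pics/ and viewed, about 8 in all and at most 12, crops included, and the job is handed in when it is done.

Besides the shell and the picture viewer there is one more tool, called after "Request:" as name([rows], argument=value, ...), one row to a line, values as JSON. play_rows: Moves the arm, as the interface text tells. Its arguments: {"type":"object","properties":{"targets":{"type":"array"},"newtons":{"type":"number"}},"required":["targets"]}

```bash
mkdir -p pics; ls
python3 - <<'E'
from plant import ctrl
import cv2,numpy as np
s=ctrl.get_state();print(s)
for n in("scene","top"):
    i=ctrl.read_camera(n);cv2.imwrite(f"pics/{n}0.png",i);c=ctrl.calibration(n);print(n,c)
a=cv2.imread("pics/top0.png")
E
```

```text
pics
{'time': 0.0, 'qpos': array([ 1.01698981e+00,  2.87165845e-01,  1.57820822e+00,  3.49659769e-06,
        1.27861000e+00, -1.49974068e-01]), 'dq': array([ 7.75550660e-04,  2.97666694e-04, -3.41875499e-06, -1.48309623e-03,
        6.74511772e-04,  1.40839347e-04]), 'joint_efforts': array([-1.26644019e-03, -4.05977762e+01, -2.92624819e+01, -2.32253560e-04,
        5.75813567e-03,  5.87568948e-06]), 'eef_pos': array([0.26486776, 0.62019521, 0.2549301 ]), 'tcp_rot': array([ 0.14101511,  0.69303322, -0.14260166,  0.69244816]), 'contact_force': array([-0.3619691 ,  0.58563921, -0.29748011]), 'wrist_torque': array([-0.04012706, -0.00049851,  0.00486016]), 'opening': 0.9976716362250792}
scene {'fx': 387.37519884786855, 'fy': 387.37519884786855, 'cx': 259.8346418156308, 'cy': 189.77271789747783, 'k1': 0.027248967473486447, 'camera_from_world': array([[-0.74528248,  0.66665064,  0.01144283,  0.42107937],
       [ 0.54157454,  0.61528581, -0.57281794, -0.20260505],
       [-0.38891006, -0.42071403, -0.81960275,  1.238865  ],
       [ 0.        ,  0.        ,  0.        ,  1.        ]])}
top {'fx': 359.40979649736204, 'fy': 359.40979649736204, 'cx': 255.85927521493457, 'cy': 193.12828780228386, 'k1': 0.024153821047472716, 'camera_from_world': array([[-0.02128434, -0.99882323, -0.04357909,  0.00921156],
       [-0.98337708,  0.02877726, -0.1792802 ,  0.52331957],
       [ 0.18032331,  0.03903882, -0.98283237,  0.71731701],
       [ 0.        ,  0.        ,  0.        ,  1.        ]])}
```

View pics/top0.png

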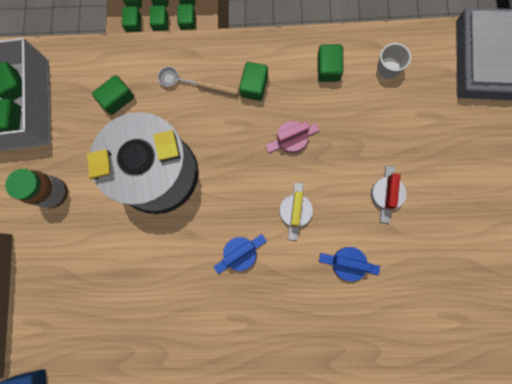

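View pics/scene0.png

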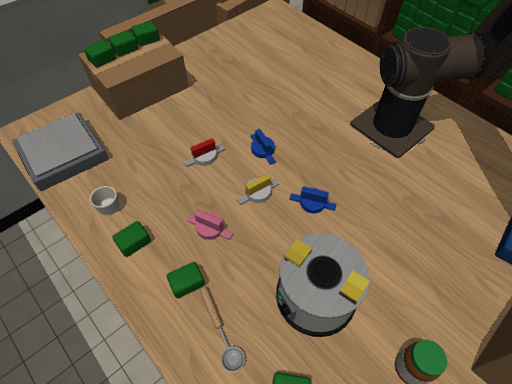

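The top view shows these candidates:
- Yellow-handled cap at (297,208), the one I want.
- Red spare at (390,192).
- Blue look-alikes at (240,254) and (350,264).
- Pink look-alike at (293,136).
- Mill at (137,158), with yellow claws at (98,164) and (166,146).

The scene view agrees: yellow cap at (259,187) and mill at (323,272). Next I'll measure and take a close crop.

```bash
cat > h.py <<'E'
import cv2,numpy as np
from scipy.spatial.transform import Rotation as R
def rays(c,uv):
    d=(np.atleast_2d(uv).astype(float)-[c['cx'],c['cy']])/c['fx']; s=d.copy()
    for _ in range(10): s=d/(1+c['k1']*(s**2).sum(1,keepdims=True))
    T=c['camera_from_world']; 
    return -T[:3,:3].T@T[:3,3], np.c_[s,np.ones(len(s))]@T[:3,:3]
def onz(c,uv,z):
    o,r=rays(c,uv); return (o+r*((z-o[2])/r[:,2])[:,None])[:,:2]
def proj(c,P):
    T=c['camera_from_world']; q=np.atleast_2d(P)@T[:3,:3].T+T[:3,3]; s=q[:,:2]/q[:,2:]
    return s*(1+c['k1']*(s**2).sum(1,keepdims=True))*c['fx']+[c['cx'],c['cy']]
def blobs(m,lo=30):
    n,l,s,ce=cv2.connectedComponentsWithStats(m.astype(np.uint8)); return [(l==i,s[i],ce[i]) for i in range(1,n) if s[i,4]>=lo]
def yellow(im):
    h=cv2.cvtColor(im,cv2.COLOR_BGR2HSV); return (abs(h[...,0].astype(int)-28)<8)&(h[...,1]>150)&(h[...,2]>90)
E
python3 - <<'E'
from plant import ctrl
from h import *
for n in("top","scene"):
    c=ctrl.calibration(n);im=cv2.imread(f"pics/{n}0.png")
    for m,s,ce in blobs(yellow(im)):
        r=cv2.minAreaRect(np.argwhere(m)[:,::-1].astype(np.float32)); b=cv2.boxPoints(r)
        print(n,s,ce.round(1)); 
        for z in(.045,.163): print('  z',z,onz(c,ce,z).round(4),np.array(onz(c,b,z)).round(4).tolist())
    g=im.max(2)<45
    for m,s,ce in blobs(g,200): print('dark',n,s,ce.round(1),onz(c,ce,.146).round(4))
t=cv2.imread("pics/top0.png");s=cv2.imread("pics/scene0.png")
a=cv2.resize(t[170:250,250:330],(400,400),interpolation=cv2.INTER_CUBIC);b=cv2.resize(t[105:215,80:190],(400,400),interpolation=cv2.INTER_CUBIC)
cv2.imwrite("pics/crop1.png",np.hstack([a,b]))
print(R.from_quat(ctrl.get_state()['tcp_rot']).as_matrix().round(3)); print(ctrl.calibration("wrist"))
E
```

```text
top [154 131  24  29 480] [166.  145.1]
  z 0.045 [[0.6376 0.1925]] [[0.6625, 0.22], [0.6708, 0.178], [0.6126, 0.1645], [0.6044, 0.206]]
  z 0.163 [[0.5982 0.1571]] [[0.6192, 0.1803], [0.6262, 0.1448], [0.577, 0.1335], [0.5702, 0.1685]]
top [ 87 151  23  27 492] [ 98.2 163.9]
  z 0.045 [[0.5994 0.3418]] [[0.6255, 0.3703], [0.63, 0.324], [0.5732, 0.3142], [0.5687, 0.3598]]
  z 0.163 [[0.5659 0.2831]] [[0.5879, 0.307], [0.5917, 0.268], [0.5438, 0.2597], [0.5401, 0.2982]]
top [292 193  10  33 198] [296.7 209.7]
  z 0.045 [[ 0.486  -0.0893]] [[0.4548, -0.0772], [0.5231, -0.088], [0.521, -0.1017], [0.4528, -0.0908]]
  z 0.163 [[ 0.4702 -0.0806]] [[0.4439, -0.0704], [0.5016, -0.0795], [0.4998, -0.0911], [0.4423, -0.0819]]
dark top [118 140  35  34 477] [135.4 157.6] [[0.5808 0.2203]]
dark top [135 171  63  43 218] [176.4 198.5] [[0.4995 0.1402]]
scene [246 174  25  21 168] [257.1 182.3]
  z 0.045 [[ 0.4913 -0.0941]] [[0.5299, -0.108], [0.4475, -0.108], [0.4537, -0.0806], [0.535, -0.0815]]
  z 0.163 [[ 0.5488 -0.0303]] [[0.5821, -0.0423], [0.5111, -0.0423], [0.5165, -0.0187], [0.5864, -0.01
[... 603 characters left out ...]
27.2  40. ] [[-0.2462 -0.1015]]
dark scene [  0 198  45  35 541] [ 20.2 214.3] [[ 0.9932 -0.3208]]
dark scene [307 256  35  33 841] [324.  271.9] [[0.5885 0.2215]]
dark scene [277 297  78  40 421] [307.5 322.4] [[0.6871 0.2698]]
[[-0.001  0.393  0.92 ]
 [-0.002  0.92  -0.393]
 [-1.    -0.002 -0.   ]]
{'fx': 274.56713888193775, 'fy': 274.56713888193775, 'cx': 252.18843656693113, 'cy': 197.23077324191974, 'k1': 0.01762051308788413, 'camera_from_world': array([[ 0.3942716 ,  0.91899134, -0.0021976 , -0.67424622],
       [ 0.87463943, -0.37450738,  0.30781502, -0.03896058],
       [ 0.28205631, -0.12328483, -0.95144369,  0.38000951],
       [ 0.        ,  0.        ,  0.        ,  1.        ]])}
```

View pics/crop1.png

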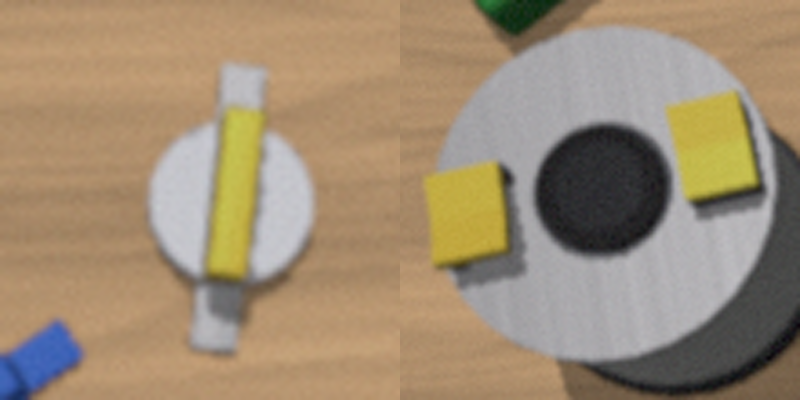

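The crop confirms the choice: a white disc with a yellow bar and steel ears in line with it, at top-view pixel (297,208). The mill has its claws at left and right with the seal between them. I'll look at the mill from above first, then the cap.

Request:
play_rows([
  {"delta_pos": [0.08, -0.1, 0.035], "delta_rot": [0, 0, 0], "claw": 85},
  {"delta_pos": [0.16, -0.2, 0.035], "delta_rot": [0, 0, 0], "claw": 85},
  {"delta_pos": [0.3, -0.38, 0.035], "delta_rot": [0, 0, 0], "claw": 85},
  {"delta_pos": [0.3, -0.38, 0.035], "delta_rot": [0, 0, 0], "claw": 85},
  {"delta_pos": [0.3, -0.38, 0.035], "delta_rot": [0, 0, 0], "claw": 85},
  {"delta_pos": [0.3, -0.38, 0.035], "delta_rot": [0, 0, 0], "claw": 85},
  {"delta_pos": [0.3, -0.38, 0.035], "delta_rot": [0, 0, 0], "claw": 85},
  {"delta_pos": [0.3, -0.38, 0.035], "delta_rot": [0, 0, 0], "claw": 85},
  {"delta_pos": [0.3, -0.38, 0.035], "delta_rot": [0, 0, 0], "claw": 85},
  {"delta_pos": [0.3, -0.38, 0.035], "delta_rot": [0, 0, 0], "claw": 85},
  {"delta_pos": [0.319, -0.4, 0.035], "delta_rot": [0, 0, 0], "claw": 85},
  {"delta_pos": [0.319, -0.4, 0.035], "delta_rot": [0, 0, 0], "claw": 85},
  {"delta_pos": [0.319, -0.4, 0.035], "delta_rot": [0, 0, 0], "claw": 85},
  {"delta_pos": [0.319, -0.4, 0.035], "delta_rot": [0, 0, 0], "claw": 85},
  {"delta_pos": [0.319, -0.4, 0.035], "delta_rot": [0, 0, 0], "claw": 85},
  {"delta_pos": [0.319, -0.4, 0.035], "delta_rot": [0, 0, 0], "claw": 85},
])

```text
time: 1.43
eef_pos: [0.5829, 0.2212, 0.2895]
tcp_rot: [0.141, 0.694, -0.142, 0.692]
contact_force: [0.7, 0.7, 0.2]
opening: 0.993
```

Run:
```python
from plant import ctrl
from h import *
c=ctrl.calibration("wrist");im=ctrl.read_camera("wrist");cv2.imwrite("pics/wm.png",im);np.save("wm.npy",c,allow_pickle=True)
s=ctrl.get_state();print(s['time'],s['eef_pos'],s['contact_force'],np.abs(s['dq']).max())
for m,st,ce in blobs(yellow(im),100):
    b=cv2.boxPoints(cv2.minAreaRect(np.argwhere(m)[:,::-1].astype(np.float32)))
    print(st,ce.round(1),onz(c,ce,.165).round(4),onz(c,b,.165).round(4).tolist())
for m,st,ce in blobs(im.max(2)<45,400):
    print('dark',st,ce.round(1),onz(c,ce,.146).round(4))
```

```text
1.4833 [0.58281657 0.221609   0.28968829] [ 0.15498302 -0.38049316  0.39944207] 0.010841314638547492
[ 279  120   63   68 2209] [310.3 153.4] [[0.565  0.2844]] [[0.5459, 0.2613], [0.539, 0.2974], [0.5859, 0.3092], [0.5945, 0.2716]]
[   0  169   45   54 1171] [ 18.1 196.5] [[0.4975 0.0251]] [[0.4732, 0.017], [0.4716, 0.0454], [0.5198, 0.0386], [0.5222, 0.0083]]
[ 172  205   60   60 1872] [201.8 234.6] [[0.5979 0.1619]] [[0.5779, 0.139], [0.5685, 0.1762], [0.6189, 0.185], [0.6301, 0.1462]]
dark [ 220  158   68   67 1775] [252.9 189.7] [[0.5809 0.2229]]
dark [    0   248   512   136 33477] [253.8 342.1] [[0.7556 0.1494]]
```

View pics/wm.png

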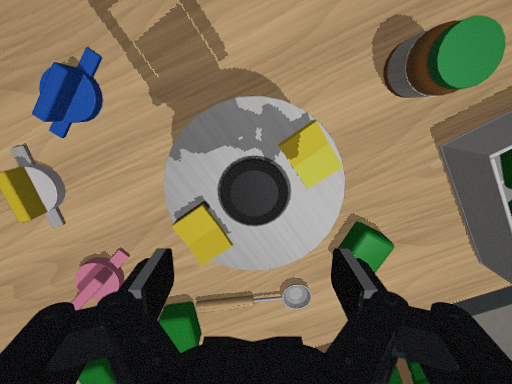

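The wrist view shows the mill deck with the seal at (253,190) and claws at (310,153) and (202,235). That puts the mill centre at about (0.581, 0.222) with its locked axis near -75.4°, and the top and scene cameras agree. Next is the view over the cap.

Request:
play_rows([
  {"delta_pos": [-0.03, -0.1, 0], "delta_rot": [0, 0, 0.02], "claw": 85},
  {"delta_pos": [-0.06, -0.2, 0], "delta_rot": [0, 0, 0.04], "claw": 85},
  {"delta_pos": [-0.06, -0.2, 0], "delta_rot": [0, 0, 0.078], "claw": 85},
  {"delta_pos": [-0.06, -0.2, 0], "delta_rot": [0, 0, 0.078], "claw": 85},
  {"delta_pos": [-0.06, -0.2, 0], "delta_rot": [0, 0, 0.078], "claw": 85},
  {"delta_pos": [-0.095, -0.312, -0.11], "delta_rot": [0, 0, 0.078], "claw": 85},
  {"delta_pos": [-0.095, -0.312, -0.11], "delta_rot": [0, 0, 0.078], "claw": 85},
  {"delta_pos": [-0.095, -0.312, -0.11], "delta_rot": [0, 0, 0.078], "claw": 85},
  {"delta_pos": [-0.095, -0.312, -0.11], "delta_rot": [0, 0, 0.078], "claw": 85},
  {"delta_pos": [-0.095, -0.312, -0.11], "delta_rot": [0, 0, 0.078], "claw": 85},
  {"delta_pos": [-0.095, -0.312, -0.11], "delta_rot": [0, 0, 0.078], "claw": 85},
  {"delta_pos": [-0.095, -0.312, -0.11], "delta_rot": [0, 0, 0.078], "claw": 85},
])

```text
time: 2.48
eef_pos: [0.4884, -0.0893, 0.1806]
tcp_rot: [0.054, 0.705, -0.056, 0.705]
contact_force: [-0.1, 0.6, 0.0]
opening: 0.997
```

Run:
```python
from plant import ctrl
from h import *
c=ctrl.calibration("wrist");im=ctrl.read_camera("wrist");cv2.imwrite("pics/wc.png",im)
s=ctrl.get_state();print(s['time'],s['eef_pos'],s['contact_force'],s['qpos'].round(2),R.from_quat(s['tcp_rot']).as_matrix().round(3).tolist())
for m,st,ce in blobs(yellow(im),100):
    r=cv2.minAreaRect(np.argwhere(m)[:,::-1].astype(np.float32));b=cv2.boxPoints(r)
    print(st,ce.round(1),r,onz(c,ce,.055).round(4),onz(c,b,.055).round(4).tolist())
```

```text
2.5333 [ 0.48891839 -0.0892246   0.18123473] [ 0.04819475  0.8410604  -0.33685269] [-0.38 -0.03  2.07 -0.    1.1  -1.8 ] [[0.001, 0.154, 0.988], [-0.003, 0.988, -0.154], [-1.0, -0.003, 0.001]]
[ 243  155   19   77 1321] [252.  194.1] ((252.0, 193.0), (76.0, 18.0), 90.0) [[ 0.4853 -0.0888]] [[0.4482, -0.0911], [0.4507, -0.0754], [0.5235, -0.0861], [0.5208, -0.1033]]
```

View pics/wc.png

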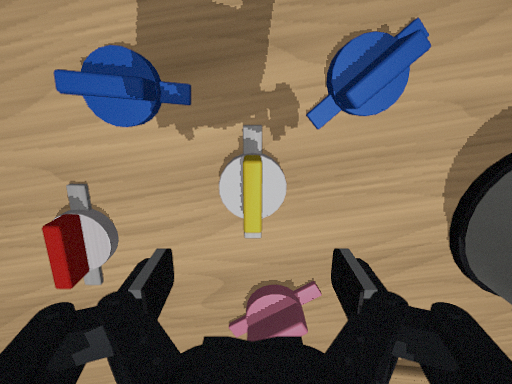

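The cap handle is centred at (252,194) in the wrist view, upright and in line with the tool: (0.486, -0.089) at about -9°. I'll descend and grip about 43 mm up, so the fingertips clear the disc.

Request:
play_rows([
  {"delta_pos": [-0.003, 0, -0.035], "delta_rot": [0, 0, 0], "claw": 85},
  {"delta_pos": [-0.003, 0, -0.07], "delta_rot": [0, 0, 0], "claw": 85},
  {"delta_pos": [-0.003, 0, -0.1], "delta_rot": [0, 0, 0], "claw": 85},
  {"delta_pos": [-0.003, 0, -0.12], "delta_rot": [0, 0, 0], "claw": 60},
  {"delta_pos": [-0.003, 0, -0.132], "delta_rot": [0, 0, 0], "claw": 40},
  {"delta_pos": [-0.003, 0, -0.132], "delta_rot": [0, 0, 0], "claw": 40},
  {"delta_pos": [-0.003, 0, -0.132], "delta_rot": [0, 0, 0], "claw": 10},
  {"delta_pos": [-0.003, 0, -0.132], "delta_rot": [0, 0, 0], "claw": 10},
  {"delta_pos": [-0.003, 0, -0.132], "delta_rot": [0, 0, 0], "claw": 10},
  {"delta_pos": [-0.003, 0, -0.132], "delta_rot": [0, 0, 0], "claw": 10},
  {"delta_pos": [-0.003, 0, -0.132], "delta_rot": [0, 0, 0], "claw": 10},
  {"delta_pos": [-0.003, 0, -0.132], "delta_rot": [0, 0, 0], "claw": 10},
  {"delta_pos": [-0.003, 0, -0.132], "delta_rot": [0, 0, 0], "claw": 10},
], newtons=60)

```text
time: 3.62
eef_pos: [0.4878, -0.0896, 0.0514]
tcp_rot: [0.054, 0.703, -0.056, 0.707]
contact_force: [1.3, 0.8, 6.1]
opening: 0.201
```

Request:
play_rows([
  {"delta_pos": [0, 0, 0.03], "delta_rot": [0, 0, 0], "claw": 10},
  {"delta_pos": [0, 0, 0.07], "delta_rot": [0, 0, 0], "claw": 10},
  {"delta_pos": [0, 0, 0.11], "delta_rot": [0, 0, 0], "claw": 10},
  {"delta_pos": [0, 0, 0.15], "delta_rot": [0, 0, 0], "claw": 10},
  {"delta_pos": [0, 0, 0.19], "delta_rot": [0, 0, 0], "claw": 10},
  {"delta_pos": [0, 0, 0.22], "delta_rot": [0, 0, 0], "claw": 10},
  {"delta_pos": [0.01, 0.03, 0.22], "delta_rot": [0, 0, 0.02], "claw": 10},
  {"delta_pos": [0.02, 0.065, 0.22], "delta_rot": [0, 0, 0.04], "claw": 10},
  {"delta_pos": [0.032, 0.105, 0.22], "delta_rot": [0, 0, 0.06], "claw": 10},
  {"delta_pos": [0.044, 0.144, 0.22], "delta_rot": [0, 0, 0.08], "claw": 10},
  {"delta_pos": [0.056, 0.183, 0.22], "delta_rot": [0, 0, 0.094], "claw": 10},
  {"delta_pos": [0.067, 0.22, 0.22], "delta_rot": [0, 0, 0.094], "claw": 10},
  {"delta_pos": [0.077, 0.253, 0.22], "delta_rot": [0, 0, 0.094], "claw": 10},
  {"delta_pos": [0.086, 0.282, 0.22], "delta_rot": [0, 0, 0.094], "claw": 10},
  {"delta_pos": [0.092, 0.302, 0.22], "delta_rot": [0, 0, 0.094], "claw": 10},
  {"delta_pos": [0.095, 0.311, 0.22], "delta_rot": [0, 0, 0.094], "claw": 10},
  {"delta_pos": [0.095, 0.311, 0.22], "delta_rot": [0, 0, 0.094], "claw": 10},
  {"delta_pos": [0.095, 0.311, 0.22], "delta_rot": [0, 0, 0.094], "claw": 10},
  {"delta_pos": [0.095, 0.311, 0.22], "delta_rot": [0, 0, 0.094], "claw": 10},
])

```text
time: 5.2
eef_pos: [0.5825, 0.2201, 0.2711]
tcp_rot: [-0.05, 0.704, 0.048, 0.707]
contact_force: [0.4, -0.4, -1.9]
opening: 0.2
```

Run:
```python
from plant import ctrl
from h import *
s=ctrl.get_state();print(s['time'],s['eef_pos'],s['contact_force'],s['wrist_torque'],s['qpos'].round(2),R.from_quat(s['tcp_rot']).as_matrix().round(3).tolist(),s['opening'])
t=ctrl.read_camera("top");w=ctrl.read_camera("wrist")
cv2.imwrite("pics/hold.png",np.hstack([cv2.resize(t[80:240,50:240],(356,300),interpolation=cv2.INTER_CUBIC),cv2.resize(w,(400,300))]))
```

```text
5.2 [0.58246305 0.22006619 0.27108859] [ 0.44796642 -0.36613995 -1.94025543] [ 0.02212185  0.03205269 -0.054493  ] [ 0.2   0.16  1.7  -0.    1.28 -1.51] [[0.005, -0.139, 0.99], [-0.003, 0.99, 0.139], [-1.0, -0.003, 0.005]] 0.19982337914898096
```

View pics/hold.png

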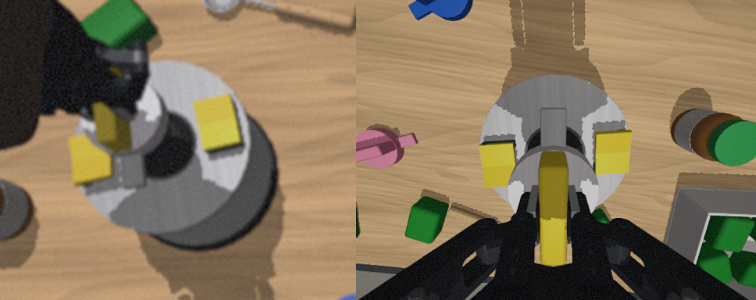

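The cap is held level with its ears across the gap between the claws. I'll work out the cap axis offset from the TCP, using the ear tip and the handle's near end in the wrist picture.

Run:
```python
from plant import ctrl
from h import *
s=ctrl.get_state();p=s['eef_pos'];M=R.from_quat(s['tcp_rot']).as_matrix()
c=ctrl.calibration("wrist");w=ctrl.read_camera("wrist")
m=max(blobs(yellow(w)),key=lambda b:b[1][4] if abs(b[2][0]-253)<15 else 0); print(m[1],m[2])
ys=np.argwhere(m[0]);
z=p[2]-.0514
top=ys[:,0].min(); row=ys[ys[:,0]==top+1][:,1].mean()
# ear: edge along column 253 above handle
g=cv2.cvtColor(w,cv2.COLOR_BGR2GRAY)[:, 244:262].mean(1); print(top,row,g[120:200:2].round(0).tolist())
e=int(np.abs(np.diff(g[125:155])).argmax()+125)+.5;print('ear edge',e)
h=M[:2,2]/np.linalg.norm(M[:2,2]);n=M[:2,1]
for nm,uv,zz,L in(("handle",(row,top),z+.055,.036),("ear",(row,e),z+.008,.064)):
    q=onz(c,uv,zz)[0]-p[:2]; print(nm,'axis along',q@h+L,'across',q@n)
```

```text
[ 234  194   38  146 5011] [252.24545999 266.20135701]
194 252.84615384615384 [121.0, 122.0, 121.0, 121.0, 121.0, 121.0, 121.0, 121.0, 122.0, 77.0, 110.0, 117.0, 117.0, 118.0, 117.0, 117.0, 117.0, 117.0, 117.0, 117.0, 117.0, 117.0, 118.0, 117.0, 118.0, 117.0, 117.0, 117.0, 117.0, 117.0, 117.0, 117.0, 118.0, 105.0, 88.0, 88.0, 109.0, 74.0, 77.0, 78.0]
ear edge 137.5
handle axis along -0.00745598701444717 across 0.000575073214068944
ear axis along 0.0015462220612548067 across 0.000550065842864506
```

The ear edge puts the cap axis within about 2 mm of the TCP, well inside the 10 mm play. I'll descend to the seal.

Request:
play_rows([
  {"delta_pos": [-0.002, 0.002, -0.015], "delta_rot": [0, 0, 0], "claw": 10},
  {"delta_pos": [-0.002, 0.002, -0.035], "delta_rot": [0, 0, 0], "claw": 10},
  {"delta_pos": [-0.002, 0.002, -0.055], "delta_rot": [0, 0, 0], "claw": 10},
  {"delta_pos": [-0.002, 0.002, -0.065], "delta_rot": [0, 0, 0], "claw": 10},
  {"delta_pos": [-0.002, 0.002, -0.07], "delta_rot": [0, 0, 0], "claw": 10},
  {"delta_pos": [-0.002, 0.002, -0.073], "delta_rot": [0, 0, 0], "claw": 10},
  {"delta_pos": [-0.002, 0.002, -0.076], "delta_rot": [0, 0, 0], "claw": 10},
  {"delta_pos": [-0.002, 0.002, -0.079], "delta_rot": [0, 0, 0], "claw": 10},
  {"delta_pos": [-0.002, 0.002, -0.079], "delta_rot": [0, 0, 0], "claw": 10},
  {"delta_pos": [-0.002, 0.002, -0.079], "delta_rot": [0, 0, 0], "claw": 10},
])

```text
time: 6.18
eef_pos: [0.5814, 0.2219, 0.1947]
tcp_rot: [-0.05, 0.703, 0.048, 0.708]
contact_force: [-3.4, -2.2, 4.3]
opening: 0.195
```

Run:
```python
from plant import ctrl
from h import *
s=ctrl.get_state();print(s['time'],s['eef_pos'],s['contact_force'],s['wrist_torque'],s['qpos'].round(2),s['opening'])
t=ctrl.read_camera("scene");w=ctrl.read_camera("wrist")
cv2.imwrite("pics/set.png",np.hstack([cv2.resize(t[190:350,235:425],(356,300),interpolation=cv2.INTER_CUBIC),cv2.resize(w,(400,300))]))
```

```text
6.1833 [0.58140084 0.22193598 0.19467989] [-3.39503761 -2.21436548  4.3023798 ] [-0.35906185  0.66656992  0.0240497 ] [ 0.2   0.22  1.77 -0.    1.14 -1.5 ] 0.19469854907479592
```

View pics/set.png

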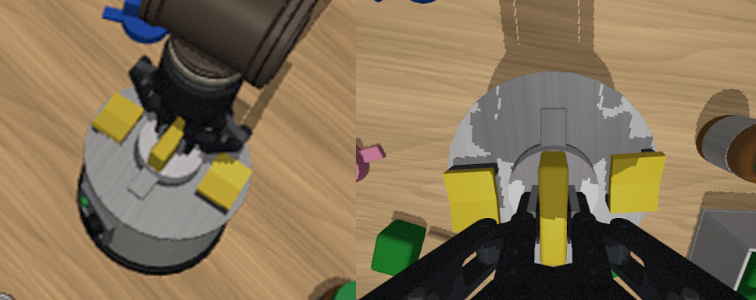

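The cap sits on the seal with its ears in the gaps, pressed down about 2.5 mm with roughly 6 N. Now I'll turn it clockwise while keeping light pressure.

Request:
play_rows([
  {"delta_pos": [0, 0, -0.004], "delta_rot": [0, 0, -0.02], "claw": 10},
  {"delta_pos": [0, 0, -0.004], "delta_rot": [0, 0, -0.05], "claw": 10},
  {"delta_pos": [0, 0, -0.004], "delta_rot": [0, 0, -0.08], "claw": 10},
  {"delta_pos": [0, 0, -0.004], "delta_rot": [0, 0, -0.11], "claw": 10},
  {"delta_pos": [0, 0, -0.004], "delta_rot": [0, 0, -0.14], "claw": 10},
  {"delta_pos": [0, 0, -0.004], "delta_rot": [0, 0, -0.17], "claw": 10},
  {"delta_pos": [0, 0, -0.004], "delta_rot": [0, 0, -0.2], "claw": 10},
  {"delta_pos": [0, 0, -0.004], "delta_rot": [0, 0, -0.23], "claw": 10},
  {"delta_pos": [0, 0, -0.004], "delta_rot": [0, 0, -0.26], "claw": 10},
  {"delta_pos": [0, 0, -0.004], "delta_rot": [0, 0, -0.29], "claw": 10},
  {"delta_pos": [0, 0, -0.004], "delta_rot": [0, 0, -0.32], "claw": 10},
  {"delta_pos": [0, 0, -0.004], "delta_rot": [0, 0, -0.35], "claw": 10},
  {"delta_pos": [0, 0, -0.004], "delta_rot": [0, 0, -0.35], "claw": 10},
])

```text
time: 7.37
eef_pos: [0.5835, 0.2225, 0.1929]
tcp_rot: [0.327, 0.623, -0.329, 0.63]
contact_force: [1.1, -0.2, 5.8]
opening: 0.2
```

```bash
cat > st.py <<'E'
from plant import ctrl
from h import *
s=ctrl.get_state();M=R.from_quat(s['tcp_rot']).as_matrix()
print(s['time'],s['eef_pos'].round(4),'F',s['contact_force'].round(1),'T',s['wrist_torque'].round(2),s['qpos'].round(2),s['opening'],'heading',np.degrees(np.arctan2(M[1,2],M[0,2])).round(2),'down',M[:,0].round(3))
E
python3 st.py
```

```text
7.3667 [0.5835 0.2225 0.1929] F [ 1.1 -0.2  5.8] T [-0.15  0.12 -0.07] [ 0.2   0.23  1.76 -0.01  1.14 -0.4 ] 0.19950180857954125 heading -55.26 down [ 0.008 -0.007 -1.   ]
```

Request:
play_rows([
  {"delta_pos": [-0.001, 0, -0.003], "delta_rot": [0, 0, -0.02], "claw": 10},
  {"delta_pos": [-0.001, 0, -0.003], "delta_rot": [0, 0, -0.04], "claw": 10},
  {"delta_pos": [-0.001, 0, -0.003], "delta_rot": [0, 0, -0.06], "claw": 10},
  {"delta_pos": [-0.001, 0, -0.003], "delta_rot": [0, 0, -0.08], "claw": 10},
  {"delta_pos": [-0.001, 0, -0.003], "delta_rot": [0, 0, -0.1], "claw": 10},
  {"delta_pos": [-0.001, 0, -0.003], "delta_rot": [0, 0, -0.12], "claw": 10},
  {"delta_pos": [-0.001, 0, -0.003], "delta_rot": [0, 0, -0.132], "claw": 10},
  {"delta_pos": [-0.001, 0, -0.003], "delta_rot": [0, 0, -0.132], "claw": 10},
  {"delta_pos": [-0.001, 0, -0.003], "delta_rot": [0, 0, -0.132], "claw": 10},
])

```text
time: 8.12
eef_pos: [0.5844, 0.2229, 0.1925]
tcp_rot: [0.45, 0.541, -0.45, 0.55]
contact_force: [-0.2, -0.6, 6.4]
opening: 0.197
```

```bash
python3 st.py
```

```text
8.1167 [0.5844 0.2229 0.1925] F [-0.2 -0.6  6.4] T [-0.2   0.26 -0.04] [ 0.21  0.23  1.76 -0.01  1.14  0.02] 0.19657484386802265 heading -79.03 down [ 0.011 -0.008 -1.   ]
```

No stop felt yet at -79°, so I'll ease on a few more degrees to feel for it.

Request:
play_rows([
  {"delta_pos": [-0.001, 0, -0.002], "delta_rot": [0, 0, -0.01], "claw": 10},
  {"delta_pos": [-0.001, 0, -0.002], "delta_rot": [0, 0, -0.02], "claw": 10},
  {"delta_pos": [-0.001, 0, -0.002], "delta_rot": [0, 0, -0.02], "claw": 10},
  {"delta_pos": [-0.001, 0, -0.002], "delta_rot": [0, 0, -0.02], "claw": 10},
])

```text
time: 8.45
eef_pos: [0.5842, 0.223, 0.1927]
tcp_rot: [0.467, 0.526, -0.465, 0.537]
contact_force: [-3.1, -2.1, 8.3]
opening: 0.202
```

```bash
python3 st.py
python3 - <<'E'
from plant import ctrl
from h import *
t=ctrl.read_camera("scene");w=ctrl.read_camera("wrist")
cv2.imwrite("pics/turned.png",np.hstack([cv2.resize(t[190:350,235:425],(356,300),interpolation=cv2.INTER_CUBIC),cv2.resize(w,(400,300))]))
E
```

```text
8.45 [0.5842 0.223  0.1927] F [-3.1 -2.1  8.3] T [-0.27  0.77  0.54] [ 0.21  0.23  1.76 -0.01  1.14  0.08] 0.20150579246884967 heading -82.47 down [ 0.013 -0.009 -1.   ]
```

View pics/turned.png

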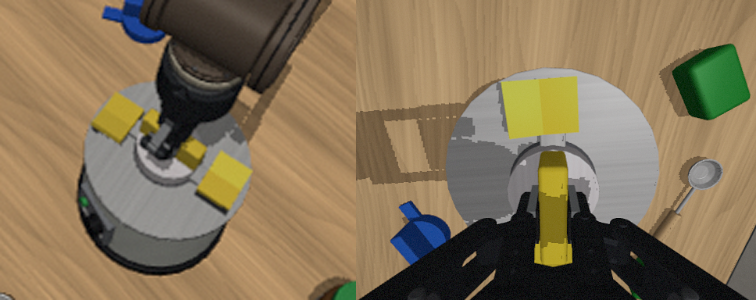

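The torque rose to 0.5 N m, so the stop is reached. The view shows handle, ears and claws in one line. Now I'll release and retract straight up.

Request:
play_rows([
  {"delta_pos": [0, 0, 0], "delta_rot": [0, 0, 0.005], "claw": 10},
  {"delta_pos": [0, 0, 0], "delta_rot": [0, 0, 0.005], "claw": 10},
  {"delta_pos": [0, 0, 0], "delta_rot": [0, 0, 0.005], "claw": 60},
  {"delta_pos": [0, 0, 0], "delta_rot": [0, 0, 0.005], "claw": 60},
  {"delta_pos": [0, 0, 0], "delta_rot": [0, 0, 0.005], "claw": 60},
  {"delta_pos": [0, 0, 0], "delta_rot": [0, 0, 0.005], "claw": 60},
  {"delta_pos": [0, 0, 0.01], "delta_rot": [0, 0, 0.005], "claw": 60},
  {"delta_pos": [0, 0, 0.03], "delta_rot": [0, 0, 0.005], "claw": 70},
  {"delta_pos": [0, 0, 0.06], "delta_rot": [0, 0, 0.005], "claw": 80},
  {"delta_pos": [0, 0, 0.1], "delta_rot": [0, 0, 0.005], "claw": 85},
  {"delta_pos": [0, 0, 0.12], "delta_rot": [0, 0, 0.005], "claw": 85},
  {"delta_pos": [0, 0, 0.12], "delta_rot": [0, 0, 0.005], "claw": 85},
  {"delta_pos": [0, 0, 0.12], "delta_rot": [0, 0, 0.005], "claw": 85},
])

```text
time: 9.63
eef_pos: [0.585, 0.2232, 0.3156]
tcp_rot: [0.464, 0.529, -0.46, 0.542]
contact_force: [0.1, -1.0, -0.7]
opening: 0.996
```

```bash
python3 st.py
python3 - <<'E'
from plant import ctrl
from h import *
c=ctrl.calibration("wrist");w=ctrl.read_camera("wrist");cv2.imwrite("pics/rel.png",w)
for m,st,ce in blobs(yellow(w),150):
    r=cv2.minAreaRect(np.argwhere(m)[:,::-1].astype(np.float32));b=onz(c,cv2.boxPoints(r),.19)
    print(st,ce.round(1),'z.165',onz(c,ce,.165).round(4),'z.1985',onz(c,ce,.1985).round(4),b.round(4).tolist())
E
```

```text
9.6333 [0.585  0.2232 0.3156] F [ 0.1 -1.  -0.7] T [0.05 0.04 0.01] [ 0.21  0.13  1.65 -0.01  1.34  0.06] 0.9961495627975389 heading -81.57 down [ 0.018 -0.008 -1.   ]
[ 214  102   54   43 2032] [241.4 122.9] z.165 [[0.5683 0.2861]] z.1985 [[0.5687 0.2882]] [[0.5441, 0.2985], [0.5865, 0.3077], [0.5942, 0.2761], [0.5498, 0.2664]]
[ 232  156   47  104 2712] [253.  219.2] z.165 [[0.5935 0.1908]] z.1985 [[0.5907 0.2049]] [[0.5599, 0.2561], [0.5988, 0.2646], [0.6238, 0.1621], [0.5795, 0.1524]]
```

View pics/rel.png

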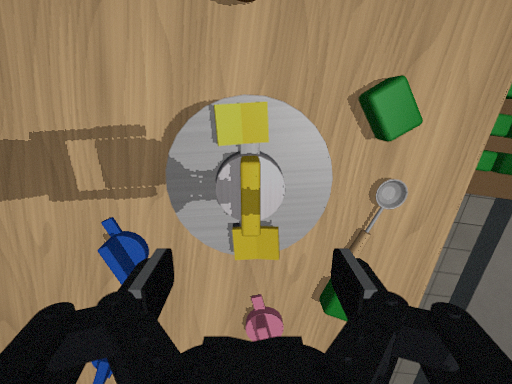

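The cap now sits centred on the seal with its ears running under both claws. In the wrist view the handle spans (250,160–235), with claws at (241,123) and (256,243). I'll check the angle numerically.

Run:
```python
from plant import ctrl
from h import *
c=ctrl.calibration("wrist");w=cv2.imread("pics/rel.png");y=yellow(w)
def fit(img,c,nm):
    hd=[];
    for r in range(166,222):
        x=np.where(img[r,225:290])[0]+225
        if len(x)>8: hd.append(((x.min()+x.max())/2,r))
    q=onz(c,hd,.1965);d=q[-1]-q[0];v=np.linalg.svd(q-q.mean(0))[2][0];v*=np.sign(v@d)
    print(nm,'handle heading',np.degrees(np.arctan2(v[1],v[0])).round(2),q.mean(0).round(4), [ (round(a,1),b) for a,b in hd[::12]])
    for r in(166,190,220):
        x=np.where(img[r,225:290])[0]+225;e=onz(c,[(x.min()-.5,r),(x.max()+.5,r)],.1965);print('width mm',1e3*np.linalg.norm(e[1]-e[0]))
fit(y,c,'wrist')
a=[blob for blob in blobs(y,150)]
top=onz(c,a[0][2],.163)[0]
m=y.copy();m[:227]=0; ce=np.argwhere(m&(np.arange(384)[:,None]<265))[:,::-1].mean(0);bot=onz(c,ce,.163)[0]
d=bot-top;print('claw line',np.degrees(np.arctan2(d[1],d[0])),(top+bot)/2,ce)
```

```text
wrist handle heading -81.5 [0.5831 0.2286] [(np.float64(250.0), 166), (np.float64(250.0), 178), (np.float64(250.0), 190), (np.float64(250.0), 202), (np.float64(250.0), 214)]
width mm 16.352230263925723
width mm 16.831239031697905
width mm 16.545927578436668
claw line -75.37837646085617 [0.58281048 0.2246243 ] [255.61087866 243.0167364 ]
```

The handle is turned about 4° past the claws' edges in the picture, which matches the stop (-81.5° against a claw line of -75.4° to -76.4°, good to about 1–2°). Both ears are under the claws and the arm is clear, so I'm handing in.

```bash
python3 -c "
from plant import ctrl
print(ctrl.sign_off())"
```

```text
the job is handed in; nothing more can be done
None
```

The white mill is closed with its yellow-handled cap, and the job was handed in at about 9.7 s. I set the cap on the seal with its ears in the gaps, pressed it down about 2.5 mm, and turned it roughly 90° clockwise. When the torque rose to about 0.5 N m at the stop, I let go and moved the arm straight up and clear. I never touched the red-handled spare or the look-alikes.

**Last checks:**
- **Position:** The last wrist picture shows the cap centred, with both ears running under the claws, and nothing was touching the gripper.
- **Angle:** The fitted handle angle was -81.5° against a claw line of about -75.4°, so 6° past the locked line where the stop should allow 4°. The claw edges in the same picture suggest about 4°. I put the gap down to 1–2° of measuring error.
- **Seal:** I did not measure its travel after letting go. That the cap is held down tight follows from the ears being under the claws and the hand sitting about 4.7 mm below the height I worked out for the cap resting on the free seal. That is more than the 2.5 mm the ramps draw, and part of it may be grip slip.

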